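# Snap the containment lid onto a loaded centrifuge bucket

### The job

The centrifuge bucket is loaded with blood tubes and has to be closed before it is spun. Pick up the clear lid by its blue handle, set it level and squarely over the bucket, and press it straight down until both orange clips have snapped under the bucket's rim, then let go. Do not drop or tip the lid or the bucket, and leave the timer, the syringe and the marker pen where they are.

Things in the scene. Friction and masses are not known exactly. Their poses are not given: they have to be found in the camera images.
- bucket: open rectangular centrifuge bucket of dark grey metal, about 0.87 kg, loose on the bench, with a blue insert and ten red-capped blood tubes seated in it, which stay put (tops 116 mm above its underside). Body 92 (x) by 126 mm (y); rim flange 102 (x) by 142 mm (y), 6 mm thick. Origin: centre of its underside; x across its short side, y along its long side, z up.
- rim_centre (a point): centre of the bucket's mouth in the plane of its rim top, 90 mm above the bucket's origin; axes as the bucket's. The underside of the rim flange is 84 mm above the bucket's origin.
- lid: loose lid, about 0.3 kg: clear dome in a blue frame, blue bar handle on top, an orange spring clip at each short end. 120 (x) by 172 mm (y, over the clips), 88 mm high. Origin: centre of the plane of its lower skirt edges, on which it stands; x across its short side, y along its long side, z up. It is the same turned half round. Its skirts pass outside the rim with 2.5 mm of play all round; their flared edges guide it on.
- lid_seat (a point): centre of the lid's seat face, 20 mm above its origin. Home: this point on rim_centre (lid origin 70 mm above the bucket's), y axes parallel, either way round. Lowered on, the clips' ramps rest on the rim about 14 mm above home; a push of some 15 N straight down, far more than the lid's weight, spreads them until they spring in under the rim 2 mm before home. Snapped, it can lift 2 mm at most.
- lid_grip (a point): middle of the lid's handle bar, 79 mm above the lid's origin. The bar is 20 mm wide (lid's x), 80 mm long (lid's y), 18 mm high (70 to 88 mm above the lid's origin), on a post at each end; grip it across its width from above. Held by it, the lid stays level while pressed; pushed when let go, it may rock and snap at one end only. The dome's flat top is 23 mm below this point.
- clip_a (a joint): angle of the clip at the lid's +y end: 0 hanging straight (its rest, where a spring of about 0.05 Nm holds it; also when snapped), positive swung outward; about 0.25 while it rides over the rim
- clip_b (a joint): the same for the clip at the lid's -y end
- hook_a (a point): inner edge of the top of the 40 mm wide hook of clip_a, 12 mm above the lid's origin; it lies below the underside of the rim flange (84 mm above the bucket's origin) when the clip has snapped
- hook_b (a point): the same for clip_b
- timer: bystander: round white kitchen-type timer with a red knob, 62 mm across, 34 mm high; origin at the centre of its underside
- syringe_0: bystander: loose syringe with an orange needle cap, 140 mm long, lying on the bench; origin under its middle
- marker: bystander: white marker pen with a black cap, 137 mm long, lying on the bench; origin under its middle

How it is judged:
On the way, in this order (a step that is already met when the one before it is completed fails the run):
1. the lid is held level and squarely over the bucket, its clips not yet snapped: at most 40 mm above home, within 12 mm of centre and 0.12 rad of square (horizontal distance between lid and bucket below 0.012 m and z of lid in the frame of bucket between 0.0735 and 0.11 m and angle between the y axis of lid and the y axis of bucket, either way round below 0.12 rad and angle between lid's own z axis and vertical below 0.1 rad), for 0.1 s.
2. both clips have snapped under the rim (z of each of hook_a, hook_b in the frame of bucket below 0.0845 m and value of joint each of clip_a, clip_b below 0.06 rad and horizontal distance between lid and bucket below 0.006 m), for 0.1 s.
At the end, for the whole second after the job is handed in: The bucket stands upright on the bench with the lid fully down on it (lid origin within about 2.5 mm of home, 6 mm of centre, 0.08 rad of square), both clips closed (under 0.06 rad) with their hooks beneath the rim flange, everything released and at rest (all of step 2 and z of lid in the frame of bucket between 0.067 and 0.0725 m and angle between the y axis of lid and the y axis of bucket, either way round below 0.08 rad and angle between lid's own z axis and vertical below 0.06 rad and angle between bucket's own z axis and vertical below 0.05 rad and height (world z) of bucket below 0.01 m and linear speed of each of lid, bucket below 0.02 m/s); the robot touches nothing.
It fails at once if the lid or the bucket is tipped (angle between lid's own z axis and vertical above 0.4 rad or angle between bucket's own z axis and vertical above 0.2 rad).
It fails at once if the lid is dropped or slammed onto the bucket (linear speed of lid above 0.45 m/s and horizontal distance between lid and bucket below 0.05 m and z of lid in the frame of bucket below 0.1 m).
It fails at once if the timer, the syringe or the marker is moved by more than 30 mm (distance of any of timer, syringe_0, marker from where it was at the start of the episode above 0.03 m).
It also fails if it takes over 38 s, if anything falls off the work surface, if the arm or the gripper's body presses on something with over 40 N, if the wrist force passes 120 N, or if a joint passes its speed limit or range.

### The arm

A 6-joint arm with a two-finger parallel gripper is mounted at the origin on a cart in front of the work surface, level with it; the furniture and walls round the work are solid. World frame = base frame: x ahead of the robot, y to its left, z up, the work surface at z = 0. Lengths are in m, angles in rad, forces in N, time in s.
With the tool pointing down it reaches from about 0.225 to 0.725 m from the base axis. Payload 3.1 kg.
Tool frame: the origin (TCP) lies at the very end of the fingers, on their centre line; the grasp point (between the pads) lies 19 mm behind it; z points along the fingers, y is the line along which they close (so a half turn about z gives the same grasp; the last joint's range is limited). The gripper opens to 85 mm and grips with 20 to 120 N. Pads are 22 mm wide; open, the fingers measure 114 mm over their backs; the gripper's body (76 mm by 85 mm) begins 54 mm behind the grasp point. The pads swing forward as they close: fully open they stand 13 mm farther back than shut.
Start: joints at [1.016, 0.048, 0.099, 1.622, 0, 1.443], TCP at [0.217, 0.478, 0.231] pointing down, gripper open.
Joint ranges: [-2.91, 2.91], [-0.99, 1.94], [-1.21, 1.42], [-2.12, 2.29], [-1.49, 1.47], [-3.14, 3.14]. Speed limits (rad/s): [2.79, 2.79, 3.14, 3.14, 3.14, 3.14].

### API

Orientations are given as [roll, pitch, yaw] about the fixed x, y, z axes, in that order (R = Rz(yaw) Ry(pitch) Rx(roll)).
In Python, from workcell import status, grab_frame, calibration, order gives the robot as it stands.
- The arm moves only by the shell command python3 -m handwheel 'ROWS' [FORCE]. ROWS is JSON, a list of rows, each a list of 5 numbers: the finger opening in mm, from 0 to 85.4, then the shift along the tool's x, y, z in mm, then the turn about the tool's z in rad. A call has 1 to 12 rows; each row shifts and turns the commanded pose from where the row before left it, along the tool's axes as they then stand; what a row does not reach is not made up. A row lasts 1/12 s, in which the tool goes at most 41.7 mm and 7.16 degrees, less where a joint would pass 70% of its speed; a pose out of reach is approached as far as the arm can. A call with a gripper value outside its range is refused whole. The fingers move at their own pace and stop on an object; FORCE is the grip in N (left out, the last holds). Time passes only in rows, so rows that do not move let the fingers close. It gives the time, the measured TCP pose, the force, the opening and the grip force at its end, in the units of the state.
- status.state(): the state, without advancing time (a new reading comes with each control period).
- grab_frame(name): name is "scene" or "side" or "wrist"; returns the picture (420x560x3 uint8, blue, green, red); there is no depth.
- calibration(name): a dict with "fx", "fy", "cx", "cy" (pixels), "xyz" and "orientation" of the camera in the world. Camera axes: x right, y down, z forward; pixel columns grow to the right and rows downward; lengths in m; the calibration is good to about 2 mm. A picture is of the moment at which its call begins: read the wrist's pose just before it. calibration takes no time and is no camera call; for the wrist camera it gives the pose at the moment of the call.
- order.hand_in(): hands the job in; it is judged then, once.
The state is a dict: "time_s": time; "joints": joint angles; "joint_vel": joint speeds; "effort": joint torques, N m; "tcp_pos": TCP position; "tcp_rot": TCP orientation; "force": force on the tool from outside, world axes, zero at the start; "ft_torque": the same for the moment, N m; "opening": opening from 0.0 (shut) to 1.0 (fully open); "gripper_force": force on a finger pad.
Only numpy, scipy, OpenCV 4.12 (cv2) and the standard library are available. Lean on these libraries where they do the work, as an engineer would, in place of code of your own. Each camera call takes 0.05 s, during which the arm holds its last target. There are 200 camera calls.

## Working session

There is one attempt and no reset: what is moved stays moved. The work goes in short steps, Python scripts to look and compute and a shell command to move; the robot and the scene stay as the last step left them, time stands still between calls to the robot, and variables do not carry over. Pictures are saved under pics/ and viewed, at most 13 in all, crops included, and the job is handed in when it is done.

```bash
mkdir -p pics; ls
python3 - <<'E'
from workcell import status, grab_frame, calibration
import cv2
print(status.state())
for n in("scene","side","wrist"):
    print(n,calibration(n)); cv2.imwrite(f"pics/{n}0.png",grab_frame(n))
E
```

```text
pics
{'time_s': 0.0, 'joints': array([1.01620475e+00, 4.87393336e-02, 9.75880491e-02, 1.62196259e+00,
       2.16911459e-05, 1.44300182e+00]), 'joint_vel': array([-0.00112672,  0.00194661, -0.00103545, -0.00040644,  0.00032456,
       -0.00054564]), 'effort': array([-1.28097649e-04, -3.38783419e+01,  3.20015287e+01,  2.03109125e-02,
       -7.59702607e-05,  6.06242992e-06]), 'tcp_pos': array([0.21701345, 0.47739309, 0.23011816]), 'tcp_rot': array([-3.13929677e+00, -3.16878093e-04,  2.71479520e+00]), 'force': array([-0.01290231,  0.07494362,  0.04153687]), 'ft_torque': array([0.01473522, 0.01429875, 0.01443733]), 'gripper_force': 0.0, 'opening': 0.9988021747068502}
scene {'fx': 445.6176878298289, 'fy': 445.6176878298289, 'cx': 286.5215050327527, 'cy': 207.01736396113668, 'xyz': array([-0.0428698 , -0.55523001,  0.91016411]), 'orientation': array([-2.38927693,  0.01901104, -0.95155046])}
side {'fx': 474.5422931656105, 'fy': 474.5422931656105, 'cx': 282.14493035075526, 'cy': 208.7691603626059, 'xyz': array([ 0.05777155, -0.51144261,  1.23388116]), 'orientation': array([-2.62234678, -0.01071802, -0.82217216])}
wrist {'fx': 293.75314063247333, 'fy': 293.75314063247333, 'cx': 279.03110777338316, 'cy': 210.08297284915147, 'xyz': array([0.14620884, 0.5088484 , 0.37373022]), 'orientation': array([2.83159807e+00, 2.82135398e-03, 1.14495223e+00])}
```

View pics/scene0.png

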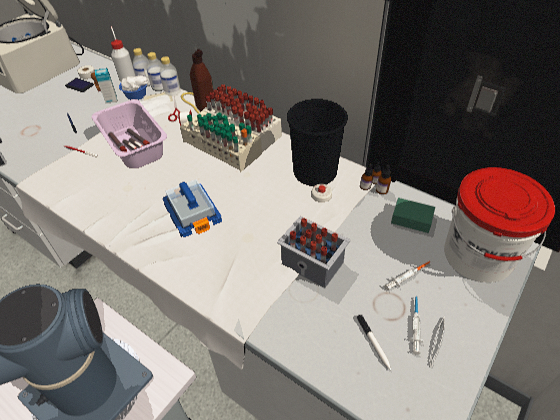

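View pics/side0.png

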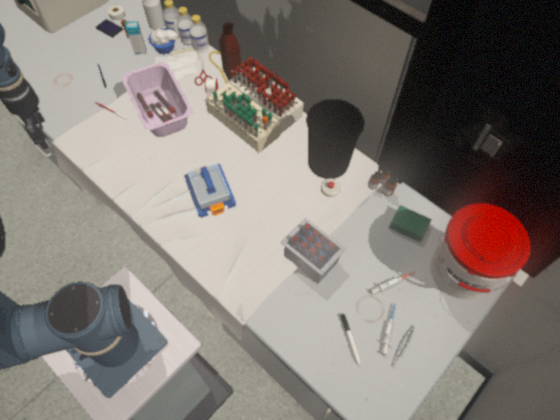

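The scene view shows the lid at about (190,205), with its handle bar from (180,184) to (197,207) and an orange clip at (203,227). The bucket is at about (314,243). In the side view the lid is at (210,187) and the bucket mouth at (313,243). Next I triangulate coarsely.

```bash
cat > h.py <<'E'
import numpy as np, cv2
from scipy.spatial.transform import Rotation as Ro
from workcell import status, grab_frame, calibration
def ray(c,p):
    d=np.array([(p[0]-c["cx"])/c["fx"],(p[1]-c["cy"])/c["fy"],1.])
    d=Ro.from_euler("xyz",c["orientation"]).apply(d); return np.array(c["xyz"]),d/np.linalg.norm(d)
def onz(c,p,z):
    o,d=ray(c,p); return o+d*(z-o[2])/d[2]
def tri(c1,p1,c2,p2):
    o1,d1=ray(c1,p1);o2,d2=ray(c2,p2)
    A=np.stack([d1,-d2],1); t=np.linalg.lstsq(A,o2-o1,rcond=None)[0]
    a,b=o1+t[0]*d1,o2+t[1]*d2; return (a+b)/2,np.linalg.norm(a-b)
E
python3 - <<'E'
from h import *
np.set_printoptions(precision=3,suppress=True)
s,d=calibration("scene"),calibration("side")
print("lidhandle",tri(s,(188.5,196),d,(209.5,184)))
print("bucket",tri(s,(315,242),d,(313,243)))
for z in(.079,.088): print(onz(s,(188.5,196),z),onz(d,(209.5,184),z))
print("buck .09",onz(s,(315,243),.09),onz(d,(313,243),.09))
print("timer",onz(s,(321,197),0),"marker",onz(s,(372,342),0),"syr",onz(s,(408,277),0))
print("handle dir",onz(s,(197,210),.088)-onz(s,(181,186),.088))
print("rim corners",*[onz(s,p,.09) for p in((278,247),(294,217),(350,240),(332,268))])
E
```

```text
lidhandle (array([0.46 , 0.13 , 0.095]), np.float64(0.004157971921443906))
bucket (array([ 0.538, -0.203,  0.062]), np.float64(0.006752821946816433))
[0.468 0.145 0.079] [0.467 0.137 0.079]
[0.462 0.137 0.088] [0.463 0.132 0.088]
buck .09 [ 0.517 -0.219  0.09 ] [ 0.524 -0.207  0.09 ]
timer [ 0.728 -0.105  0.   ] marker [ 0.419 -0.433  0.   ] syr [ 0.618 -0.424  0.   ]
handle dir [-0.04  -0.096  0.   ]
rim corners [ 0.458 -0.155  0.09 ] [ 0.556 -0.132  0.09 ] [ 0.571 -0.282  0.09 ] [ 0.479 -0.289  0.09 ]
```

View pics/wrist0.png

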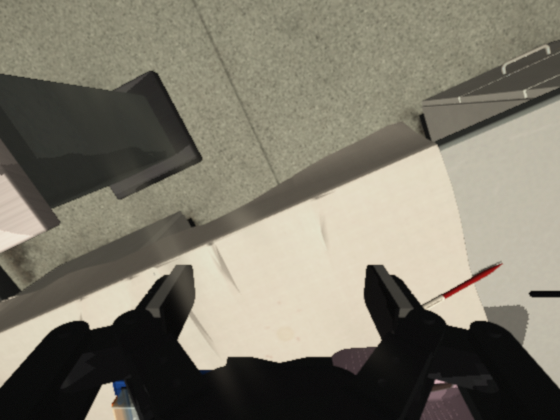

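The wrist view shows only the floor and bench edge, with the lid just in frame at bottom left (120,390). The coarse handle position is about (0.463, 0.134), with the lid's y axis at about 1.18 rad. The bucket is at about (0.52, -0.213), with its y axis at about 1.69 rad. I'll go above the lid.

```bash
python3 -m handwheel '[[85,-30.5,-17.5,0,0],[85,-30.5,-17.5,0,0],[85,-30.5,-17.5,0,0],[85,-30.5,-17.5,0,0],[85,-30.5,-17.5,0,0],[85,-30.5,-17.5,0,0],[85,-30.5,-17.5,0,0],[85,-30.5,-17.5,0,0],[85,-30.5,-17.5,0,0],[85,-30.5,-17.5,0,0],[85,-30.5,-17.5,0,0],[85,-30.5,-17.5,0,0]]'; python3 -m handwheel '[[85,0,0,0,0.12],[85,0,0,0,0.12],[85,0,0,0,0.12],[85,0,0,0,0.12],[85,0,0,0,0.12],[85,0,0,0,0.12],[85,0,0,0,0.12],[85,0,0,0,0.12],[85,0,0,0,0.12],[85,0,0,0,0.12],[85,0,0,0,0.12],[85,0,0,0,0.12]]'
python3 - <<'E'
from h import *
print(status.state()["tcp_pos"],status.state()["tcp_rot"])
np.save("w1.npy",calibration("wrist"),allow_pickle=True)
cv2.imwrite("pics/w1.png",grab_frame("wrist"))
E
```

```text
time_s: 1.15
tcp_pos: [0.4641, 0.1336, 0.231]
tcp_rot: [-3.141, -0.0, 2.715]
force: [-0.1, 0.8, 0.3]
opening: 0.993
gripper_force: 0.0
time_s: 2.15
tcp_pos: [0.4633, 0.1352, 0.2308]
tcp_rot: [-3.141, 0.0, 1.269]
force: [0.2, -0.7, -0.1]
opening: 1.0
gripper_force: 0.0
[0.46330722 0.13516872 0.23084677] [-3.14078169e+00  4.43865548e-04  1.26886751e+00]
```

View pics/w1.png

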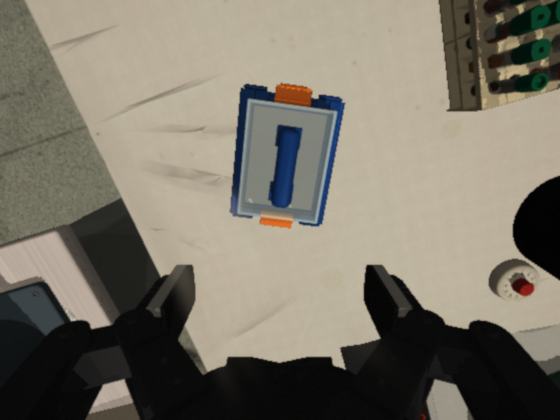

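The wrist view shows the lid whole. Its handle bar runs from (288,127) to (283,206), with orange clips at (293,95) and (276,221), and the timer sits well off at (515,283). I'll segment the handle, take a second wrist view nearer, and triangulate its height.

```bash
cat >> h.py <<'E'
def handle(im,save=None):
    hsv=cv2.cvtColor(im,cv2.COLOR_BGR2HSV)
    m=cv2.inRange(hsv,(105,150,60),(125,255,255))
    n,l,st,ce=cv2.connectedComponentsWithStats(m)
    out=[]
    for i in range(1,n):
        if st[i,4]>150:
            r=cv2.minAreaRect(np.argwhere(l==i)[:,::-1].astype(np.float32)); out.append((st[i].tolist(),r))
    return out
E
python3 - <<'E'
from h import *
for o in handle(cv2.imread("pics/w1.png")): print(o)
E
python3 -m handwheel '[[85,15,0,20,0.03],[85,15,0,20,0.03],[85,0,0,20,0]]'
python3 - <<'E'
from h import *
np.save("w2.npy",calibration("wrist"),allow_pickle=True)
im=grab_frame("wrist");cv2.imwrite("pics/w2.png",im)
for o in handle(im): print(o)
E
```

```text
([317, 96, 27, 129, 659], ((330.03973388671875, 160.07290649414062), (25.04757308959961, 128.0603485107422), 0.46205273270606995))
([272, 128, 30, 79, 1363], ((285.7255859375, 166.5767822265625), (18.866500854492188, 80.57638549804688), 8.673174858093262))
time_s: 2.45
tcp_pos: [0.4736, 0.1656, 0.1707]
tcp_rot: [3.141, -0.002, 1.218]
force: [-0.7, -1.1, 0.2]
opening: 0.995
gripper_force: 0.0
([327, 126, 24, 142, 704], ((338.974365234375, 196.41802978515625), (141.0035400390625, 22.95655632019043), 89.59075164794922))
([275, 168, 28, 84, 1483], ((286.8706970214844, 208.61087036132812), (21.900638580322266, 83.81266021728516), 6.241915225982666))
```

Run:
```python
from h import *
np.set_printoptions(precision=4,suppress=True)
a,b=[np.load(f"w{i}.npy",allow_pickle=True).item() for i in(1,2)]
ra,rb=[sorted(handle(cv2.imread(f"pics/w{i}.png")),key=lambda o:-o[0][4])[0][1] for i in(1,2)]
def ends(r):
    p=cv2.boxPoints(r); p=p[np.argsort(p[:,1])]; return p[:2].mean(0),p[2:].mean(0)
for x,y in((ra[0],rb[0]),*zip(ends(ra),ends(rb))): print(tri(a,x,b,y))
for c,r in((a,ra),(b,rb)):
    e=[onz(c,p,.085) for p in ends(r)]; d=e[0]-e[1]; print(onz(c,r[0],.085),np.linalg.norm(d),"yaw",np.arctan2(d[1],d[0]))
def clips(im):
    m=cv2.inRange(cv2.cvtColor(im,cv2.COLOR_BGR2HSV),(5,150,120),(20,255,255));n,l,st,ce=cv2.connectedComponentsWithStats(m)
    return [(st[i].tolist(),ce[i]) for i in range(1,n) if st[i,4]>100]
print(clips(cv2.imread("pics/w2.png")))
s=status.state();print(s["tcp_pos"],s["tcp_rot"])
p=(onz(a,ra[0],.085)+onz(b,rb[0],.085))/2
R=Ro.from_euler("xyz",s["tcp_rot"]);print("tool shift",R.inv().apply(p-s["tcp_pos"])*1000)
```

```text
(array([0.4776, 0.1526, 0.035 ]), np.float64(0.0006833443744380867))
(array([0.4962, 0.1942, 0.0581]), np.float64(0.000505985516420235))
(array([0.4551, 0.1033, 0.0172]), np.float64(0.0007640467530351037))
[0.4787 0.161  0.085 ] 0.07984124626511684 yaw 1.1256723905218282
[0.482  0.1677 0.085 ] 0.07192793360688476 yaw 1.1228413089255955
[([269, 112, 44, 26, 894], array([290.2752, 125.0067])), ([260, 269, 36, 6, 109], array([277.2752, 271.8073]))]
[0.4703 0.1641 0.1654] [-3.1347  0.004   1.2184]
tool shift [ 4.0096  9.9202 80.3288]
```

The triangulated height, 35 mm, contradicts the bar's 70–88 mm, and the scale change is too small. The arm was probably still moving when picture 2 was taken. I'll let it settle and retake.

```bash
python3 -m handwheel '[[85,0,0,0,0],[85,0,0,0,0],[85,0,0,0,0]]'
cat > m.py <<'E'
from h import *
import sys
np.set_printoptions(precision=4,suppress=True)
def ends(r):
    p=cv2.boxPoints(r); p=p[np.argsort(p[:,1])]; return p[:2].mean(0),p[2:].mean(0)
s=status.state();c=calibration("wrist");im=grab_frame("wrist");cv2.imwrite("pics/w3.png",im);np.save("w3.npy",c,allow_pickle=True)
print(s["tcp_pos"],s["tcp_rot"],c["xyz"],c["orientation"])
for o in handle(im): print(o)
a=np.load("w1.npy",allow_pickle=True).item(); print(a["xyz"],a["orientation"])
ra=sorted(handle(cv2.imread("pics/w1.png")),key=lambda o:-o[0][4])[0][1]
r=sorted(handle(im),key=lambda o:-o[0][4])[0][1]
for x,y in((ra[0],r[0]),*zip(ends(ra),ends(r))): print(tri(a,x,c,y))
for z in(.079,.088):
    e=[onz(c,p,z) for p in ends(r)]; d=e[0]-e[1]; p=onz(c,r[0],z);print(p,np.linalg.norm(d),"yaw",np.arctan2(d[1],d[0]))
    print("tool shift",Ro.from_euler("xyz",s["tcp_rot"]).inv().apply(p-s["tcp_pos"])*1000)
E
python3 m.py
```

```text
time_s: 2.75
tcp_pos: [0.4735, 0.1637, 0.1729]
tcp_rot: [3.14, -0.001, 1.215]
force: [-0.3, -1.2, -0.0]
opening: 0.994
gripper_force: 0.0
[0.4735 0.1637 0.1729] [ 3.1397 -0.0011  1.2152] [0.5006 0.2357 0.3164] [ 2.8316 -0.0018 -0.3546]
([326, 123, 24, 142, 713], ((337.97088623046875, 193.42520141601562), (140.9892578125, 22.949413299560547), 89.59075164794922))
([274, 165, 28, 86, 1517], ((285.9841003417969, 206.6498260498047), (21.92249870300293, 85.36967468261719), 6.054192066192627))
[0.4869 0.2087 0.3743] [ 2.8302  0.001  -0.301 ]
(array([0.4776, 0.1533, 0.039 ]), np.float64(0.0004928609234163018))
(array([0.4962, 0.1941, 0.0571]), np.float64(0.0004681672355416988))
(array([0.4558, 0.1062, 0.0268]), np.float64(0.000435911773100696))
[0.4811 0.1651 0.079 ] 0.07558005693914825 yaw 1.1222802995571914
tool shift [ 3.9082  6.5251 93.874 ]
[0.4819 0.1678 0.088 ] 0.07271499578973405 yaw 1.1222802995571914
tool shift [ 6.6846  6.3007 84.8765]
```

View pics/w3.png

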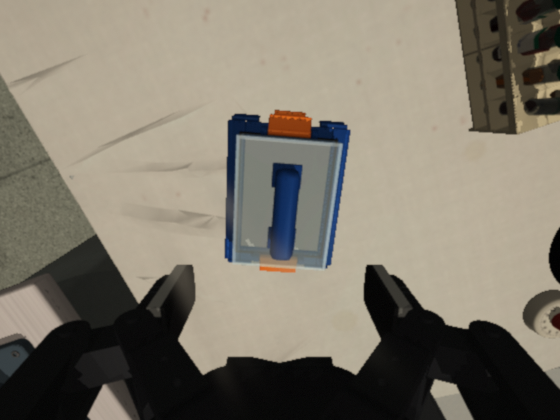

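The triangulated handle height still looks too low, around 0.04–0.06 m. I suspect the mask takes in the near post's outer face and clips the far end of the bar, so I'll zoom in on both views in one picture.

Run:
```python
import cv2,numpy as np
a=cv2.imread("pics/w1.png")[85:235,225:355];b=cv2.imread("pics/w3.png")[115:265+10,220:350]
a=cv2.resize(a,None,fx=3,fy=3,interpolation=0);b=cv2.resize(b,None,fx=3,fy=3,interpolation=0)
h=max(a.shape[0],b.shape[0]);o=np.zeros((h,780,3),np.uint8);o[:a.shape[0],:390]=a;o[:b.shape[0],390:]=b
cv2.imwrite("pics/z.png",o)
```

```text
(no output)
```

View pics/z.png

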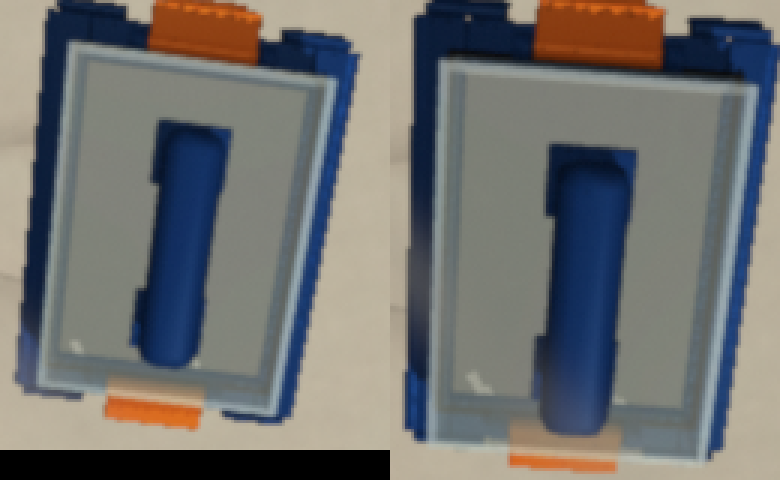

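The zoom shows the bar's rounded top runs from (290.5,128.5) to (281,207) in view 1 and from (288,170) to (281.7,259.5) in view 3. The mask had added the foot plates. I'll redo it with those points, using a colour-free check of the ends.

Run:
```python
from h import *
np.set_printoptions(precision=4,suppress=True)
a,c=[np.load(f"w{i}.npy",allow_pickle=True).item() for i in(1,3)]
A=np.array([(290.5,128.5),(281,207)]);C=np.array([(288,170),(281.7,259.5)])
for x,y in zip(A,C): print(tri(a,x,c,y))
s=status.state()
for k,P in((a,A),(c,C)):
    e=[onz(k,p,.084) for p in P]; d=e[0]-e[1];m=(e[0]+e[1])/2
    print(m,np.linalg.norm(d),"yaw",np.arctan2(d[1],d[0]),"shift",Ro.from_euler("xyz",s["tcp_rot"]).inv().apply(m-s["tcp_pos"])*1000)
# clips bottom / skirt centre check at low z
```

```text
(array([0.4935, 0.1942, 0.0814]), np.float64(0.00029106105302729844))
(array([0.4617, 0.1222, 0.0842]), np.float64(0.00038851175235421026))
[0.4777 0.1582 0.084 ] 0.07882811566821774 yaw 1.1567591480141166 shift [-3.87    5.4631 89.1588]
[0.4775 0.1585 0.084 ] 0.07921243074684675 yaw 1.1555935948796459 shift [-3.6892  5.1306 89.1582]
```

The check holds: both ends are at about 83 mm height, length is 79 mm, and yaw is 1.156. Aligning and descending to TCP z of about 0.063.

```bash
python3 -m handwheel '[[85,-3.8,5.3,0,0.06],[85,0,0,16,0],[85,0,0,20,0],[85,0,0,20,0],[85,0,0,20,0],[85,0,0,16,0],[85,0,0,10,0],[85,0,0,6,0],[60,0,0,0,0],[60,0,0,0,0]]'
python3 - <<'E'
from h import *
cv2.imwrite("pics/w4.png",grab_frame("wrist"));s=status.state();print(s["tcp_pos"],s["tcp_rot"],s["force"])
E
```

```text
time_s: 3.63
tcp_pos: [0.4771, 0.1584, 0.0643]
tcp_rot: [3.14, -0.001, 1.155]
force: [-0.1, 0.4, -0.4]
opening: 0.746
gripper_force: 0.0
[0.47749765 0.15852902 0.06478682] [ 3.13953598e+00 -1.40072724e-03  1.15479388e+00] [-0.96994938 -0.55227067  0.85786946]
```

View pics/w4.png

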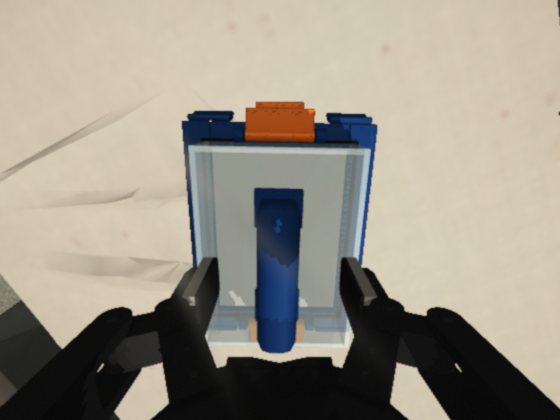

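The fingers straddle the bar symmetrically, with the bar centred at (278,270) between pads at 200 and 360. Gripping, then lifting.

```bash
python3 -m handwheel '[[0,0,0,2,0],[0,0,0,0,0],[0,0,0,0,0],[0,0,0,0,0],[0,0,0,0,0],[0,0,0,0,0]]' 90; python3 -m handwheel '[[0,0,0,-5,0],[0,0,0,-10,0],[0,0,0,-15,0],[0,0,0,-20,0],[0,0,0,-20,0],[0,0,0,-20,0],[0,0,0,-20,0],[0,0,0,-20,0],[0,0,0,-15,0],[0,0,0,-5,0],[0,0,0,0,0]]'
python3 - <<'E'
from h import *
s=status.state();print(s["tcp_pos"],s["tcp_rot"],s["force"],s["gripper_force"],s["opening"])
np.save("wl.npy",calibration("wrist"),allow_pickle=True);cv2.imwrite("pics/wl.png",grab_frame("wrist"));np.save("s.npy",0)
cv2.imwrite("pics/scene1.png",grab_frame("scene"))
E
```

```text
time_s: 4.18
tcp_pos: [0.477, 0.1585, 0.0622]
tcp_rot: [3.14, -0.001, 1.155]
force: [-0.7, -0.7, 4.3]
opening: 0.218
gripper_force: 88.8
time_s: 5.1
tcp_pos: [0.4772, 0.1585, 0.213]
tcp_rot: [3.139, -0.002, 1.155]
force: [-0.0, -0.2, -2.3]
opening: 0.212
gripper_force: 88.1
[0.47723269 0.15853898 0.21303995] [ 3.13912892e+00 -1.66556212e-03  1.15483890e+00] [-0.01045435 -0.24617454 -2.2763861 ] 88.08407306671143 0.2121052777710731
```

The lid is held: 88 N grip, opening about 18 mm, and the force reading matches 0.3 kg of weight. I'll move to beside the bucket so the wrist camera sees it to the right of the held lid.

```bash
python3 -m handwheel '[[0,-12,2,0,0],[0,-25,5,0,0],[0,-36,7,0,0],[0,-36,7,0,0],[0,-36,7,0,0],[0,-36,7,0,0],[0,-36,7,0,0],[0,-36,7,0,0],[0,-36,7,0,0],[0,-36,7,0,0],[0,-36,7,0,0],[0,-31,8,0,0]]'; python3 -m handwheel '[[0,0,0,0,-0.107],[0,0,0,0,-0.107],[0,0,0,0,-0.107],[0,0,0,0,-0.107],[0,0,0,0,-0.107],[0,0,0,0,0],[0,0,0,0,0]]'
python3 - <<'E'
from h import *
s=status.state();print(s["tcp_pos"],s["tcp_rot"])
np.save("b1.npy",calibration("wrist"),allow_pickle=True);cv2.imwrite("pics/b1.png",grab_frame("wrist"))
E
```

```text
time_s: 6.2
tcp_pos: [0.3869, -0.2335, 0.2097]
tcp_rot: [-3.139, 0.0, 1.153]
force: [1.5, 0.1, -2.1]
opening: 0.216
gripper_force: 88.0
time_s: 6.78
tcp_pos: [0.3883, -0.2315, 0.21]
tcp_rot: [-3.14, -0.002, 1.687]
force: [-0.5, 0.3, -2.0]
opening: 0.218
gripper_force: 88.1
[ 0.3883094  -0.23148254  0.21004359] [-3.13965350e+00 -1.62671161e-03  1.68663336e+00]
```

View pics/b1.png

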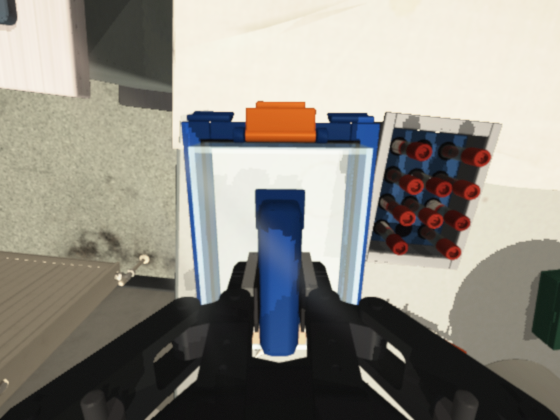

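The view shows the rim with outer corners at about (387,113), (499,123) and (461,268). The left edge is partly behind the lid, and the rim is turned roughly 7° from the tool. I'll take a second view further left, then zoom in on both.

```bash
python3 -m handwheel '[[0,-10,-15,0,0],[0,-10,-15,0,0],[0,-10,-15,0,0],[0,0,0,0,0],[0,0,0,0,0],[0,0,0,0,0]]'
python3 - <<'E'
from h import *
s=status.state();print(s["tcp_pos"],s["tcp_rot"])
np.save("b2.npy",calibration("wrist"),allow_pickle=True);im=grab_frame("wrist");cv2.imwrite("pics/b2.png",im)
a=cv2.imread("pics/b1.png")[100:285,362:512]; b=im[65:250,405:555]
o=np.hstack([cv2.resize(x,(390,481),interpolation=cv2.INTER_NEAREST) for x in(a,b)]);cv2.imwrite("pics/zb.png",o)
E
```

```text
time_s: 7.33
tcp_pos: [0.3483, -0.2666, 0.2111]
tcp_rot: [3.141, -0.001, 1.689]
force: [-1.1, 0.7, -3.0]
opening: 0.213
gripper_force: 88.5
[ 0.34829362 -0.26655697  0.21110996] [ 3.14133264e+00 -6.23093064e-04  1.68860159e+00]
```

View pics/zb.png

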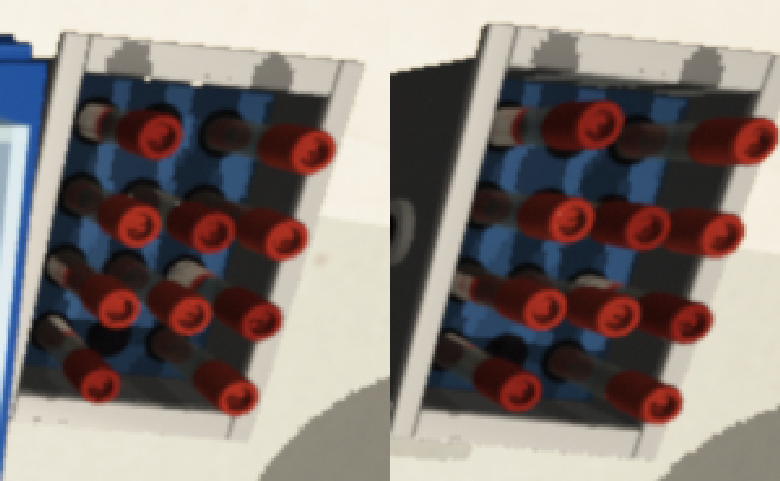

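The zoom gives clear rim corners in both views. Outer corners in b1 are (386.2,112.7), (502,124.2), (457.4,269.2) and (365.8,260.8). In b2 they are (441.9,74.2), (506.9,241.9) and (405.8,231.2).

Run:
```python
from h import *
np.set_printoptions(precision=4,suppress=True)
a,b=[np.load(f"b{i}.npy",allow_pickle=True).item() for i in(1,2)]
A=dict(TL=(386.2,112.7),TR=(502,124.2),BR=(457.4,269.2),BL=(365.8,260.8),iTL=(394.7,127.7),iBL=(370.5,251.2),iBR=(451.2,257.7))
B=dict(TL=(441.9,74.2),BR=(506.9,241.9),BL=(405.8,231.2),iTL=(450.4,91.2),iBL=(414.6,223.5),iBR=(503,229.6))
for k in B: print(k,tri(a,A[k],b,B[k]))
def st(c,P,z=.09):
    Q={k:onz(c,p,z)[:2] for k,p in P.items()}
    print("centre TL-BR",(Q["TL"]+Q["BR"])/2)
    if "TR" in Q: print(" TR-BL",(Q["TR"]+Q["BL"])/2,"mean",sum(Q[k] for k in("TL","TR","BR","BL"))/4,"right len",np.linalg.norm(Q["TR"]-Q["BR"]),"top w",np.linalg.norm(Q["TR"]-Q["TL"]))
    d=Q["TL"]-Q["BL"];e=Q["BR"]-Q["BL"];print("left len",np.linalg.norm(d),"yaw",np.arctan2(*d[::-1]),"bot w",np.linalg.norm(e),"yaw",np.arctan2(*e[::-1])+np.pi/2)
    if "TR" in Q: f=Q["TR"]-Q["BR"];g=Q["TR"]-Q["TL"];print("yaw r",np.arctan2(*f[::-1]),np.arctan2(*g[::-1])+np.pi/2)
st(a,A);st(b,B)
```

```text
TL (array([ 0.4702, -0.1415,  0.0871]), np.float64(0.000524240471937367))
BR (array([ 0.575 , -0.2804,  0.0895]), np.float64(0.000677079120849644))
BL (array([ 0.489 , -0.2919,  0.0642]), np.float64(0.004722663266855573))
iTL (array([ 0.4806, -0.1531,  0.0874]), np.float64(0.0004055744954598469))
iBL (array([ 0.4908, -0.2788,  0.0706]), np.float64(0.0007359317641703933))
iBR (array([ 0.5608, -0.2662,  0.0959]), np.float64(0.001320636557671869))
centre TL-BR [ 0.5219 -0.2108]
 TR-BL [ 0.5257 -0.2104] mean [ 0.5238 -0.2106] right len 0.14049711152299615 top w 0.10099957877973098
left len 0.14014901809464025 yaw 1.6535615065431088 bot w 0.093307986377944 yaw 1.5881386098595356
yaw r 1.5986219495260474 1.5944772527940758
centre TL-BR [ 0.5218 -0.2111]
left len 0.1394971852653196 yaw 1.6076093931956423 bot w 0.10118446122949594 yaw 1.5780066220828401
```

BL in b1 is hidden by the lid, so I discard it. The TL–BR diagonal agrees in both views: centre (0.522,-0.211), height about 0.088 m, and sizes 101×140 mm against 102×142. Yaw is about 1.594. Going above the bucket.

```bash
python3 -m handwheel '[[0,2.7,13,0,0],[0,4,23,0,0],[0,5,26,0,0],[0,5,26,0,0],[0,5,26,0,0],[0,5,26,0,0],[0,5,24,0,0],[0,3,15,0,0],[0,0,0,0,0.094],[0,0,0,0,0],[0,0,0,0,0],[0,0,0,0,0]]'; python3 -c "
from workcell import status
s=status.state();print(s['tcp_pos'],s['tcp_rot'])"
```

```text
time_s: 8.38
tcp_pos: [0.5217, -0.2108, 0.2112]
tcp_rot: [-3.141, -0.0, 1.598]
force: [-0.5, -0.0, -2.1]
opening: 0.216
gripper_force: 88.6
[ 0.52167295 -0.21080452  0.21116376] [-3.14110125e+00 -2.02295294e-04  1.59769380e+00]
```

Position matches the target. Lowering to about 20 mm above first contact (TCP z of about 0.162), then I'll look.

```bash
python3 -m handwheel '[[0,0,0,8,0],[0,0,0,12,0],[0,0,0,12,0],[0,0,0,10,0],[0,0,0,7,0],[0,0,0,0,0],[0,0,0,0,0]]'
python3 - <<'E'
from h import *
s=status.state();print(s["tcp_pos"],s["tcp_rot"],s["force"])
a=grab_frame("wrist")[80:360,150:410];b=grab_frame("scene")[170:310,250:380]
o=np.hstack([cv2.resize(a,(520,560)),cv2.resize(b,(270,291))[:, :] if 0 else cv2.copyMakeBorder(cv2.resize(b,(270,291)),0,269,0,0,0)]);cv2.imwrite("pics/pre.png",o)
E
```

```text
time_s: 8.97
tcp_pos: [0.5212, -0.211, 0.1614]
tcp_rot: [-3.14, -0.001, 1.596]
force: [-1.3, -0.7, -2.0]
opening: 0.215
gripper_force: 88.6
[ 0.52122005 -0.21095053  0.16144327] [-3.14016001e+00 -8.38792162e-04  1.59567760e+00] [-1.28923311 -0.71621887 -1.99041027]
```

View pics/pre.png

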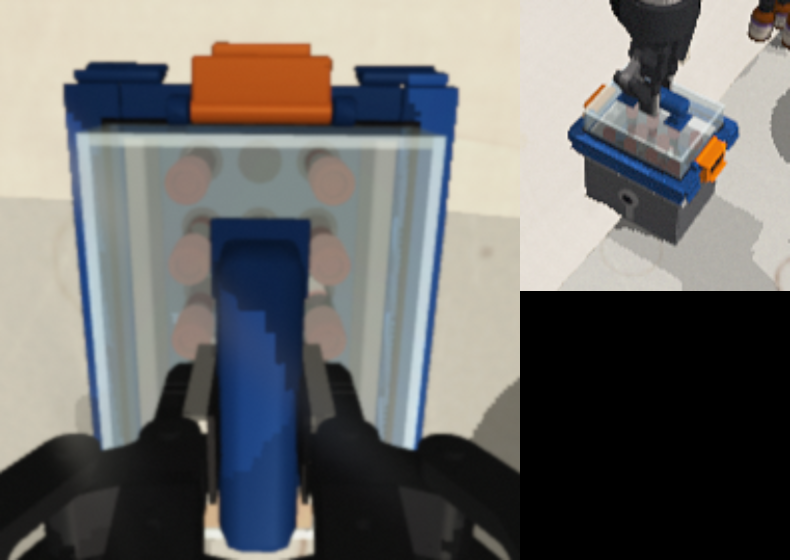

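The lid sits squarely over the bucket: tube caps at 188 and 328 lie evenly either side of the bar centre at 260. Lowering gently onto the ramps.

```bash
python3 -m handwheel '[[0,0,0,4,0],[0,0,0,4,0],[0,0,0,4,0],[0,0,0,3,0],[0,0,0,2,0],[0,0,0,0,0]]'
```

```text
time_s: 9.57
tcp_pos: [0.5219, -0.2112, 0.1456]
tcp_rot: [3.141, 0.0, 1.596]
force: [-1.3, -0.5, 0.1]
opening: 0.216
gripper_force: 89.2
```

Contact is starting at the expected height with only small lateral force. Pressing on in small steps.

```bash
python3 -m handwheel '[[0,0,0,2,0],[0,0,0,2,0],[0,0,0,2,0],[0,0,0,0,0]]'; python3 -m handwheel '[[0,0,0,2,0],[0,0,0,2,0],[0,0,0,1,0],[0,0,0,0,0]]'
```

```text
time_s: 9.9
tcp_pos: [0.5232, -0.212, 0.142]
tcp_rot: [3.137, 0.003, 1.596]
force: [-0.7, -0.7, 6.2]
opening: 0.219
gripper_force: 90.2
time_s: 10.23
tcp_pos: [0.5236, -0.2127, 0.1411]
tcp_rot: [3.135, 0.006, 1.596]
force: [-4.2, 1.6, 18.8]
opening: 0.222
gripper_force: 91.7
```

```bash
python3 -m handwheel '[[0,0,0,2,0],[0,0,0,1,0],[0,0,0,0,0]]'; python3 -m handwheel '[[0,0,0,2,0],[0,0,0,1,0],[0,0,0,0,0]]'
```

```text
time_s: 10.48
tcp_pos: [0.5238, -0.213, 0.1365]
tcp_rot: [3.135, 0.005, 1.595]
force: [-0.7, 2.4, 0.9]
opening: 0.218
gripper_force: 89.4
time_s: 10.73
tcp_pos: [0.5236, -0.2106, 0.132]
tcp_rot: [3.136, 0.001, 1.597]
force: [-2.1, 4.7, 12.8]
opening: 0.215
gripper_force: 91.2
```

The force dropped and then rose at TCP z 0.132, which is home height. A little more push to confirm it has bottomed, then a look at the clips.

```bash
python3 -m handwheel '[[0,0,0,2,0],[0,0,0,1.5,0],[0,0,0,0,0],[0,0,0,0,0]]'; python3 -m handwheel '[[0,0,0,-2,0],[0,0,0,-2,0],[0,0,0,-2,0],[0,0,0,0,0],[0,0,0,0,0]]'
```

```text
time_s: 11.07
tcp_pos: [0.5237, -0.2106, 0.1319]
tcp_rot: [3.135, 0.002, 1.597]
force: [-6.1, 7.1, 24.6]
opening: 0.215
gripper_force: 92.9
time_s: 11.48
tcp_pos: [0.5233, -0.2109, 0.1322]
tcp_rot: [3.138, 0.0, 1.597]
force: [1.5, 3.2, 7.8]
opening: 0.22
gripper_force: 90.4
```

Under 25 N it did not sink further, so it is on its seat. A small pull tests whether both clips hold.

```bash
python3 -m handwheel '[[0,0,0,-2,0],[0,0,0,-1.5,0],[0,0,0,0,0],[0,0,0,0,0]]';python3 -m handwheel '[[0,0,0,-1.5,0],[0,0,0,0,0],[0,0,0,0,0]]'
python3 - <<'E'
from h import *
a=grab_frame("wrist")[80:360,150:410];b=grab_frame("scene")[170:310,250:380]
cv2.imwrite("pics/post.png",np.hstack([cv2.resize(a,(390,420)),cv2.resize(b,(390,420))]))
E
```

```text
time_s: 11.82
tcp_pos: [0.5211, -0.2111, 0.1331]
tcp_rot: [-3.139, -0.001, 1.595]
force: [-0.2, -0.8, -1.2]
opening: 0.214
gripper_force: 89.3
time_s: 12.07
tcp_pos: [0.5206, -0.2109, 0.1336]
tcp_rot: [-3.138, -0.001, 1.596]
force: [0.4, -0.2, -7.7]
opening: 0.217
gripper_force: 88.4
```

View pics/post.png

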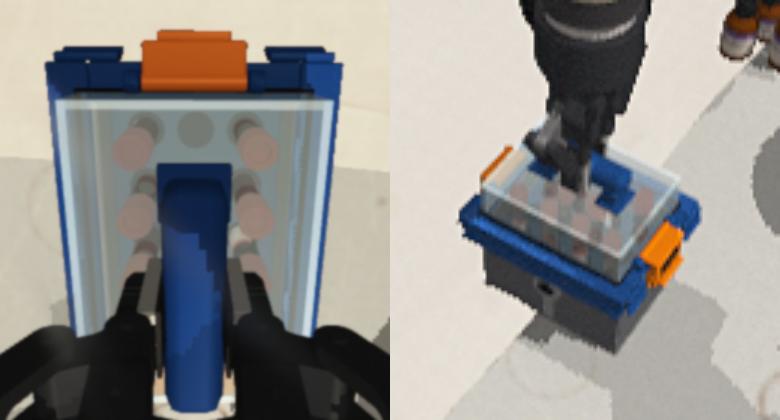

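The pull reached -7.7 N (lid weight alone is 2–3 N) with the lid stopped about 1.5 mm up and still level. The picture shows it flush on the bucket with the clips hanging straight, so both clips hold. Setting back down, releasing, and going up.

```bash
python3 -m handwheel '[[0,0,0,1.5,0],[0,0,0,1.5,0],[0,0,0,1,0],[0,0,0,0,0],[0,0,0,0,0]]'; python3 -m handwheel '[[60,0,0,0,0],[60,0,0,0,0],[60,0,0,0,0],[60,0,0,0,0],[60,0,0,0,0],[60,0,0,0,0]]'; python3 -m handwheel '[[60,0,0,-5,0],[60,0,0,-10,0],[60,0,0,-15,0],[60,0,0,-20,0],[60,0,0,-20,0],[60,0,0,-20,0],[60,0,0,-10,0],[60,0,0,0,0],[60,0,0,0,0],[60,0,0,0,0]]'
python3 - <<'E'
from h import *
a=grab_frame("side");b=grab_frame("scene");c=calibration("wrist");w=grab_frame("wrist");np.save("f.npy",c,allow_pickle=True);cv2.imwrite("pics/fw.png",w)
for o in handle(w): print(o)
m=cv2.inRange(cv2.cvtColor(w,cv2.COLOR_BGR2HSV),(5,150,120),(20,255,255));n,l,st,ce=cv2.connectedComponentsWithStats(m)
for i in range(1,n):
    if st[i,4]>60: print("clip",st[i],ce[i])
cv2.imwrite("pics/final.png",np.hstack([cv2.resize(w[60:340,140:420],(400,400)),cv2.resize(b[150:290,250:390],(400,400))]))
s=status.state();print(s["tcp_pos"],s["force"])
E
```

```text
time_s: 12.58
tcp_pos: [0.5224, -0.2113, 0.1329]
tcp_rot: [3.14, 0.001, 1.596]
force: [-1.6, 0.4, -0.9]
opening: 0.218
gripper_force: 89.2
time_s: 13.08
tcp_pos: [0.5219, -0.2112, 0.1319]
tcp_rot: [3.141, 0.0, 1.596]
force: [0.3, 0.5, 0.5]
opening: 0.706
gripper_force: 0.0
time_s: 13.92
tcp_pos: [0.5215, -0.2109, 0.2307]
tcp_rot: [-3.14, -0.001, 1.596]
force: [-0.3, -0.1, -0.3]
opening: 0.704
gripper_force: 0.0
([218, 115, 40, 74, 719], ((225.5505828857422, 146.25204467773438), (37.61964797973633, 74.60525512695312), 28.88658332824707))
([305, 115, 40, 152, 1149], ((336.50799560546875, 188.54400634765625), (150.44265747070312, 38.54981231689453), 79.69515228271484))
([267, 162, 29, 91, 1984], ((281.0, 207.0), (90.0, 28.0), 90.0))
([224, 219, 7, 48, 216], ((226.79483032226562, 242.51206970214844), (47.2712287902832, 4.932650089263916), 86.633544921875))
clip [ 259  107   45   25 1039] [281.28200192 119.25312801]
clip [262 271  37   4 146] [280.         272.47945205]
[ 0.52109263 -0.21074169  0.23004163] [-0.41611163 -0.16278171 -0.02658276]
```

View pics/final.png

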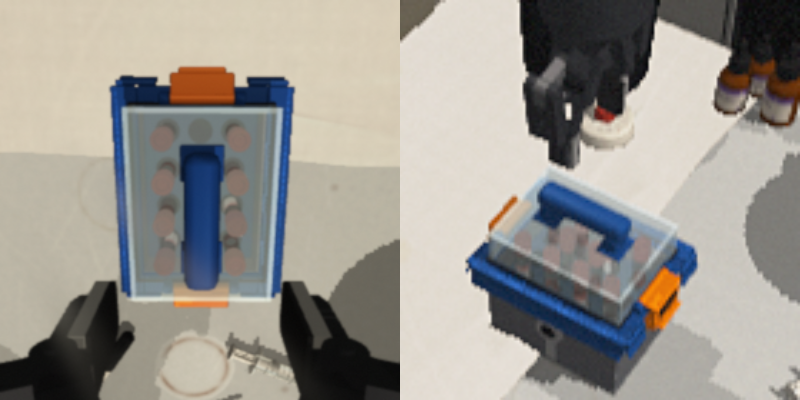

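The lid is level and flush on the bucket, the clips are closed at both ends, the gripper is clear above, and the timer has not moved. Handing in.

```bash
python3 -c "
from workcell import order
print(order.hand_in())"
```

```text
the job is handed in; nothing more can be done
None
```

The lid is on the bucket and I handed the job in at about 14 s: it didn't sink further under a 25 N push, and a 7.7 N pull lifted it only about 1.5 mm and level, so I judged both clips snapped; the hand-in returned no verdict.

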